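Check the bore of clamped ring stock with a go / no-go plug gauge

ROBOT

A 7-joint arm with a two-finger parallel gripper is mounted at the origin on the work surface. World frame = base frame: x ahead of the robot, y to its left, z up, the work surface at z = 0. Lengths are in m, angles in degrees, forces in N, time in s.
With the tool pointing down it reaches from about 0.35 to 0.775 m from the base axis. Payload 3.1 kg.
Tool frame: the origin (TCP) lies on the centre line of the jaws, within the pads' length; the fingertips stand 17 mm ahead of it and the grasp point (between the pads) lies 2 mm behind it (robot.tip_reach is the distance from the TCP to the fingertips, in m); z points along the fingers, y is the line along which they close (so a half turn about z gives the same grasp; the last joint's range is limited). The gripper opens to 85 mm and grips with 20 to 120 N. Pads are 22 mm wide; open, the fingers measure 114 mm over their backs; the gripper's body (76 mm by 85 mm) begins 54 mm behind the grasp point. The pads swing forward as they close: fully open they stand 13 mm farther back than shut.
Start: joints at [-2.389, 17.813, 0.802, 86.603, -0.252, 75.585, -1.558], TCP at [0.55, 0, 0.248] pointing down, gripper open.
Joint ranges: [-154.91, 154.91], [-16.99, 109.72], [-72.82, 74.43], [7.12, 147.25], [-82.49, 262.49], [11.32, 116.49], [-174.64, 174.64]. Speed limits (degrees/s): [159.86, 159.86, 180, 180, 180, 180, 180].

INTERFACE

Orientations are given as [roll, pitch, yaw] about the fixed x, y, z axes, in that order (R = Rz(yaw) Ry(pitch) Rx(roll)).
In Python, from station import robot, fingers, vision, workorder, recognise gives the robot as it stands. Calls block until the motion is done:
- robot.move_to(position, orientation): joint-space move of the TCP to a pose.
- robot.line_to(position, orientation=None, velocity=0.15, f_stop=None): straight line of the TCP; orientation=None keeps the orientation; velocity is the mean speed in m/s. With f_stop (N) it stops when the force on the tool has changed by that much, and returns True; else False.
- robot.move_j(angles): joint-space move.
- fingers.gripper_to(opening, force=None): opening from 0.0 (shut) to 1.0 (fully open); force is the grip in N (None keeps the last); returns when the fingers have stopped.
- robot.pause(seconds).
- robot.inverse_kinematics(position, orientation): joint angles nearest the present ones, or None.
- vision.grab_frame(name): name is "scene" or "side" or "wrist"; returns the picture (480x640x3 uint8, red, green, blue); there is no depth.
- vision.calibration(name): a dict with "mtx" (3x3 intrinsics, pixels), "k1" (the pictures are not rectified: a ray, as slopes to the right and down, at radius r is drawn at 1 + k1 r^2 times it, then the intrinsics apply), "extrinsics" (4x4, takes a point from world to camera coordinates); the wrist camera has in their place "T_tool_cam" (4x4, takes a point from camera to tool coordinates, whose origin is the TCP and whose axes are the flange's). Camera axes: x right, y up, looking along -z (the intrinsics and any distortion apply to the point x, -y, -z); pixel columns grow to the right and rows downward; lengths in m; the calibration is good to about 2 mm. A picture is of the moment at which its call begins: read the wrist's pose just before it. calibration takes no time and is no camera call.
A pose or a line that the arm cannot do raises robot.PlanningError and nothing moves.
- workorder.close_job(): hands the job in; it is judged then, once.
Trained networks look in the newest picture that a camera, given by its name, has taken for a name from the list of things; names that differ only in an ending like _2 or _b are one class to them, and where a whole thing is asked for, a point or a joint stands for the part that bears it (a point fixed in the world has none). Each returns a list of dicts, best first, with "p" (0 to 1); they miss things now and then, are a little off and sometimes report something else, mostly with a low value. They report only what shows in the picture. A call takes as long as a camera call.
- recognise(label, camera): "rect" ([centre column, centre row, width, height] in pixels, round what is visible of it).
Readings, each from a call of its own:
- robot.current_time_s(): time.
- robot.current_joint_positions(): joint angles.
- robot.current_dq(): joint speeds.
- robot.current_joint_torque(): joint torques, N m.
- robot.current_tool_pos(): TCP position.
- robot.current_eef_rot(): TCP orientation.
- robot.current_contact_force(): force on the tool from outside, world axes, zero at the start.
- robot.current_torque(): the same for the moment, N m.
- robot.current_finger_gap(): opening from 0.0 (shut) to 1.0 (fully open).
- robot.current_gripper_force(): force on a finger pad.
Only numpy, scipy, OpenCV 4.12 (cv2) and the standard library are available. Lean on these libraries where they do the work, as an engineer would, in place of code of your own. Each camera call takes 0.05 s, during which the arm holds its last target. There are 200 camera calls.

TASK

Check the bore of the brass tube in the vise with the larger plug gauge (silver-grey hexagon handle): slide the long go end, by the green band, fully home until the handle's shoulder meets the tube, draw it out, then offer the short no-go end, by the red band, squarely and centrally to the bore and keep a steady light push of 5 to 10 N on it for a good second, to be sure that it will not enter. Either mouth of the tube serves for either test. The tube is only nipped between leather-faced jaws, so feel your way and never force it or shift it along; afterwards lay the gauge back in the empty slot of its stand, either way round, and leave the smaller gauge beside it alone.

Things in the scene. Friction and masses are not known exactly. Their poses are not given: they have to be found in the camera images.
- gauge: Plug gauge to use, 132 mm long, 0.2 kg. Origin: centre of its handle, on its axis, which is its own y (go end to -y, no-go end to +y, z up). Handle: aluminium hexagon 22 mm across flats, 90 mm long (y -45 to +45 mm), lying corner down, so two upright flats face +x and -x, to be gripped from above. Green band at the go end, red band at the no-go end.
- gauge_go_tip (a point): Centre of the end face of the go plug, a polished steel cylinder 19 mm in diameter and 30 mm long; at y = -75 mm of the gauge. The flat end of the handle behind the plug is the shoulder that meets the tube.
- gauge_nogo_face (a point): Centre of the end face of the no-go plug, a steel cylinder 22 mm in diameter and 12 mm long; at y = +57 mm of the gauge.
- small_gauge: Smaller plug gauge of the same form in the stand's other slot: brass-coloured handle of the same size, plugs 12 and 15 mm in diameter. Not to be used or moved. Origin and axes as for the gauge.
- vise: Small blue bench vise, fixed, jaws 30 mm wide along its y. Origin: on the bench below the middle of the jaws; the screw and T-bar (90 mm long, 50 mm above the bench) reach 125 mm to -x, the body 80 mm to +x. It carries a level brass tube along its y: 60 mm long, 28 mm outside, bore 20 mm right through, 1 mm 45 degree chamfers. The tube's top, 110 mm up, is the highest point.
- jaw_center (a point): Point on the bore's axis midway along the jaws, 96 mm above the bench; axes as the vise. The tube was set by eye: its middle may lie up to 12 mm either side along y, so each mouth is 18 to 42 mm from here; find it by touch. Leather-faced jaws grip it: it stands rigid until an endways push over about 15 N slides it.
- stand: Wooden gauge stand, fixed, 150 x 90 mm, base 12 mm thick. Origin: under its centre. Two slots along y, 84 mm apart in x. A slot is a pair of V-notched uprights 10 mm thick, centred at y = -33 and +33 mm, 49 mm high, which carry a hexagon handle corner down, axis 52 mm above the bench; the 56 mm gap between them leaves room to grip the handle.
- slot_near (a point): Middle of the slot at -x of the stand, on the axis of a handle that lies in it. The gauge starts in one slot, the small gauge in the other.
- slot_far (a point): Middle of the slot at +x of the stand, on the axis of a handle that lies in it.

How it is judged:
By the outcome, as a careful person would: the job done as asked, in the order asked, and still so for the second after the job is handed in, with the robot touching nothing.
It also fails if it takes over 72 s, if anything falls off the work surface, if the arm or the gripper's body presses on something with over 40 N, if the wrist force passes 120 N, or if a joint passes its speed limit or range.

## Working session

There is one attempt and no reset: what is moved stays moved. The work goes in short steps, each a Python script; the robot and the scene stay as the last script left them, time stands still between calls to the robot, and variables do not carry over. Pictures are saved under pics/ and viewed, at most 10 in all, crops included, and the job is handed in when it is done.

```bash
ls; mkdir -p pics; python3 - <<'E'
from station import robot, fingers, vision, workorder, recognise
import cv2,numpy as np
ims=[]
for c in ["scene","side","wrist"]:
    im=vision.grab_frame(c); ims.append(im)
    cv2.imwrite(f"pics/{c}0.png",im[:,:,::-1])
    for l in ["gauge","small_gauge","vise","stand","gauge_go_tip","gauge_nogo_face"]:
        print(c,l,[(np.round(d["rect"]).tolist(),round(d["p"],2)) for d in recognise(l,c)][:3])
    k=vision.calibration(c); print({a:np.round(b,3).tolist() for a,b in k.items()})
print(robot.current_time_s())
E
```

```text
pics
scene gauge [([423.0, 240.0, 67.0, 38.0], 0.79), ([412.0, 241.0, 84.0, 71.0], 0.73)]
scene small_gauge [([395.0, 208.0, 62.0, 35.0], 0.96)]
scene vise [([210.0, 271.0, 74.0, 120.0], 0.91)]
scene stand [([412.0, 245.0, 84.0, 70.0], 0.57)]
scene gauge_go_tip [([421.0, 239.0, 70.0, 41.0], 0.94)]
scene gauge_nogo_face []
{'mtx': [[488.826, 0.0, 321.312], [0.0, 488.826, 238.586], [0.0, 0.0, 1.0]], 'k1': -0.118, 'extrinsics': [[0.339, 0.941, 0.008, -0.185], [-0.763, 0.269, 0.588, 0.386], [0.551, -0.206, 0.809, -1.184], [0.0, 0.0, 0.0, 1.0]]}
side gauge [([207.0, 300.0, 64.0, 57.0], 0.92), ([381.0, 211.0, 110.0, 69.0], 0.16)]
side small_gauge [([257.0, 317.0, 57.0, 60.0], 0.6)]
side vise [([382.0, 211.0, 113.0, 71.0], 0.92), ([256.0, 315.0, 60.0, 59.0], 0.48)]
side stand [([233.0, 329.0, 117.0, 84.0], 0.56)]
side gauge_go_tip [([207.0, 300.0, 64.0, 60.0], 0.76)]
side gauge_nogo_face [([256.0, 317.0, 60.0, 62.0], 0.75), ([207.0, 300.0, 64.0, 56.0], 0.69)]
{'mtx': [[573.893, 0.0, 305.574], [0.0, 573.893, 236.359], [0.0, 0.0, 1.0]], 'k1': -0.079, 'extrinsics': [[-0.802, -0.597, -0.019, 0.442], [0.302, -0.432, 0.85, -0.247], [-0.516, 0.676, 0.527, -0.663], [0.0, 0.0, 0.0, 1.0]]}
wrist gauge [([397.0, 43.0, 38.0, 85.0], 0.57)]
wrist small_gauge [([284.0, 54.0, 36.0, 107.0], 0.57)]
wrist vise [([296.0, 386.0, 217.0, 102.0], 0.77)]
wrist stand [([335.0, 37.0, 185.0, 74.0], 0.69)]
wrist gauge_go_tip [([399.0, 43.0, 35.0, 87.0], 0.57), ([336.0, 36.0, 186.0, 72.0], 0.39)]
wrist gauge_nogo_face [([400.0, 42.0, 34.0, 83.0], 0.67)]
{'mtx': [[401.585, 0.0, 315.176], [0.0, 401.585, 237.492], [0.0, 0.0, 1.0]], 'k1': -0.065, 'T_tool_cam': [[0.0, 0.954, 0.298, 0.076], [1.0, -0.0, -0.001, 0.0], [-0.001, 0.298, -0.954, -0.125], [0.0, 0.0, 0.0, 1.0]]}
1.05
```

```bash
python3 - <<'E'
import cv2,numpy as np
s=cv2.imread("pics/scene0.png")[150:350,140:500]; d=cv2.imread("pics/side0.png")[150:400,150:480]
a=cv2.resize(s,(800,444)); cv2.imwrite("pics/a.png",a); cv2.imwrite("pics/b.png",cv2.resize(d,(792,600)))
E
```

```text
(no output)
```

View pics/a.png

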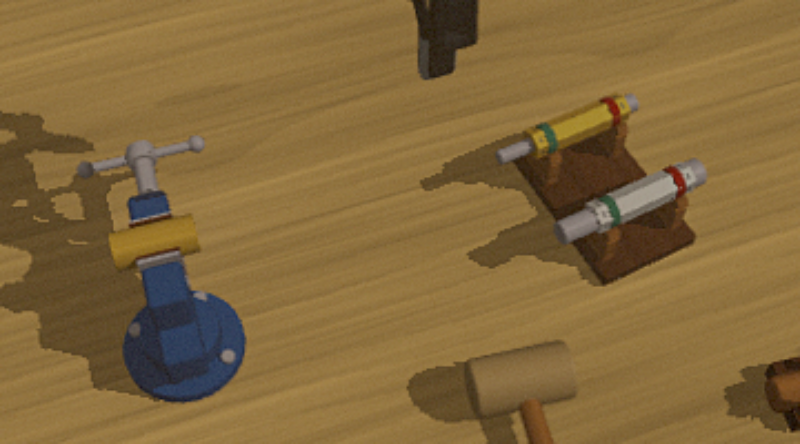

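View pics/wrist0.png

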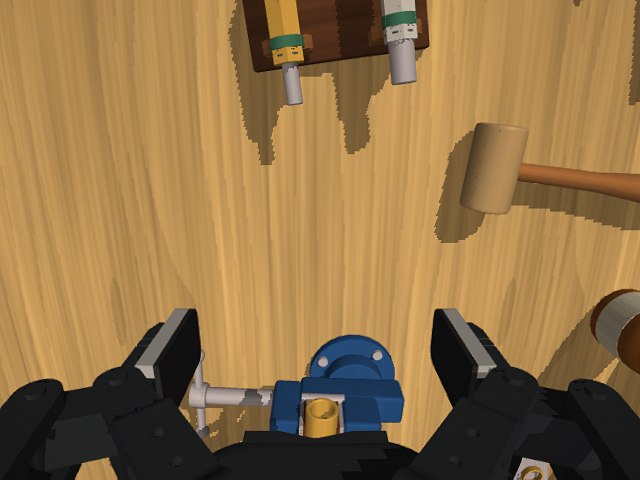

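The scene shot shows the silver gauge at right: go tip at about (396,253), no-go face at (454,228). The brass tube in the vise runs from (194,262) to (225,254). The wrist shot has image up = +y, with both go ends pointing at the vise (silver tip at about (403,80), tube mouth at (322,408)).

```bash
cat > h.py <<'E'
from station import robot, fingers, vision, workorder, recognise
import cv2,numpy as np
from scipy.spatial.transform import Rotation as R
def toolT():
    T=np.eye(4);T[:3,:3]=R.from_euler('xyz',robot.current_eef_rot(),degrees=True).as_matrix();T[:3,3]=robot.current_tool_pos();return T
def ray(cam,uv,T=None):
    k=vision.calibration(cam);m=np.array(k["mtx"])
    s=cv2.undistortPoints(np.array([[uv]],float),m,np.array([k["k1"],0,0,0.]))[0,0]
    E=(T@np.array(k["T_tool_cam"])) if cam=="wrist" else np.linalg.inv(np.array(k["extrinsics"]))
    return E[:3,3],E[:3,:3]@np.array([s[0],-s[1],-1.])
def atz(cam,uv,z,T=None):
    o,d=ray(cam,uv,T);return o+d*(z-o[2])/d[2]
E
python3 - <<'E'
from h import *
np.set_printoptions(precision=4,suppress=True)
T=toolT();print(T, robot.current_eef_rot())
for n,uv,z in [("go",(396.5,253),.052),("nogo",(453.7,228),.052),("sgo",(366,220),.052),("snogo",(425,196),.052),("tube-y",(194.5,263),.096),("tube+y",(226,254),.096)]:
    print(n,atz("scene",uv,z))
for n,uv,z in [("go",(403,80),.052),("sgo",(294,101),.052),("mouth",(322,410),.096)]: print(n,atz("wrist",uv,z,T))
E
```

```text
[[-0.0001  1.      0.0001  0.55  ]
 [ 1.      0.0001 -0.      0.    ]
 [-0.      0.0001 -1.      0.2483]
 [ 0.      0.      0.      1.    ]] [179.9969   0.0026  90.0085]
go [0.6166 0.1093 0.052 ]
nogo [0.6021 0.2283 0.052 ]
sgo [0.5339 0.0881 0.052 ]
snogo [0.518  0.2139 0.052 ]
tube-y [ 0.5542 -0.2144  0.096 ]
tube+y [ 0.554  -0.1636  0.096 ]
go [0.6172 0.1002 0.052 ]
sgo [0.5347 0.0846 0.052 ]
mouth [ 0.5567 -0.1639  0.096 ]
```

View pics/b.png

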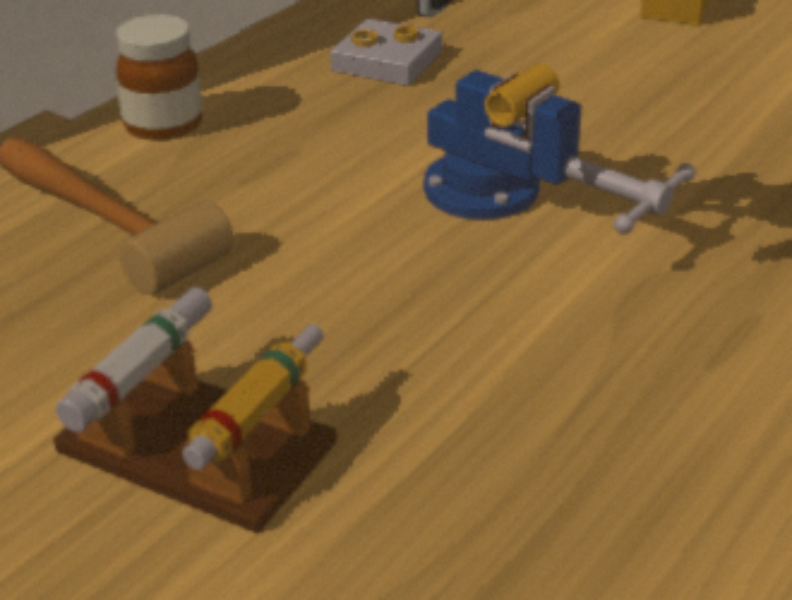

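The side shot agrees: silver gauge in the slot at +x, tube level, no obstacle on the approach. Next I'll take closer looks with the wrist camera.

```bash
python3 - <<'E'
from h import *
import pickle
P={}
for n,p in [("v",(.555,-.185,.2)),("g",(.6095,.17,.17))]:
    robot.move_to(p,[180,0,90]); robot.pause(.2); T=toolT(); im=vision.grab_frame("wrist"); P[n]=T
    cv2.imwrite(f"pics/w_{n}.png",im[:,:,::-1])
pickle.dump(P,open("P.pkl","wb")); print(P,robot.current_time_s())
a=cv2.imread("pics/w_v.png")[100:400,160:480];b=cv2.imread("pics/w_g.png")[40:440,220:420]
cv2.imwrite("pics/w2.png",np.hstack([cv2.resize(a,None,fx=1.5,fy=1.5)[:450],cv2.resize(b,None,fx=1.5,fy=1.5)[:450]]))
E
```

```text
{'v': array([[-0.00472285,  0.99998766,  0.00154006,  0.55610346],
       [ 0.99998815,  0.00472102,  0.00119088, -0.18202847],
       [ 0.0011836 ,  0.00154567, -0.99999811,  0.20068921],
       [ 0.        ,  0.        ,  0.        ,  1.        ]]), 'g': array([[ 3.16318092e-03,  9.99994850e-01,  5.41727295e-04,
         6.10082651e-01],
       [ 9.99994653e-01, -3.16273014e-03, -8.30951485e-04,
         1.67836016e-01],
       [-8.29233869e-04,  5.44352849e-04, -9.99999508e-01,
         1.70216316e-01],
       [ 0.00000000e+00,  0.00000000e+00,  0.00000000e+00,
         1.00000000e+00]])} 3.6917
```

View pics/w_v.png

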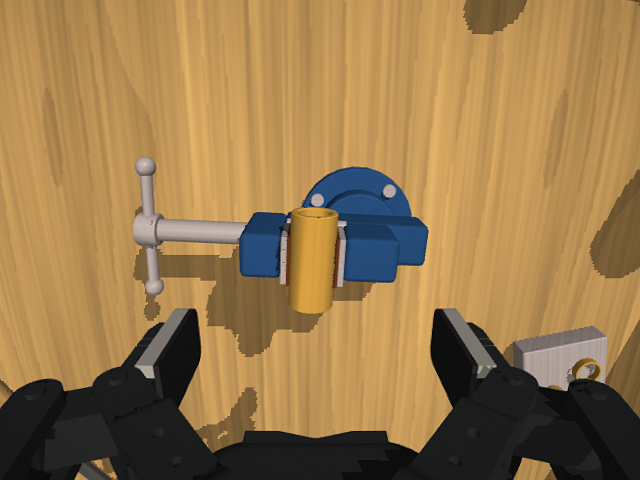

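View pics/w_g.png

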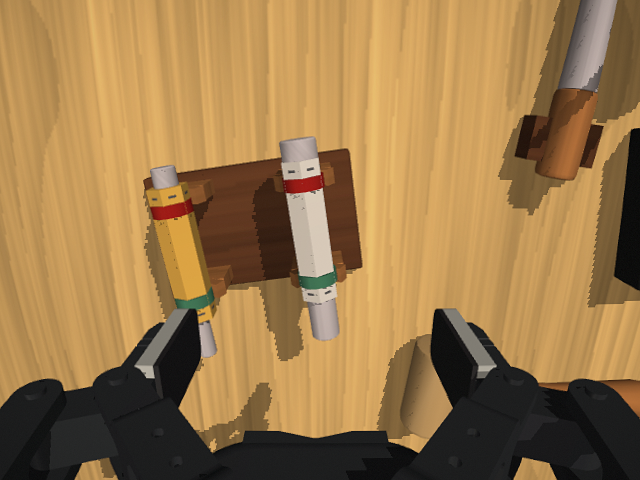

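In the vise shot the tube spans about rows 207–311 at column 313. In the gauge shot the handle runs from (298,150) to (325,335), tilted by about 8°. I'll fit the axes by segmentation.

```bash
python3 - <<'E'
from h import *
import pickle
np.set_printoptions(precision=4,suppress=True)
P=pickle.load(open("P.pkl","rb"))
def fit(name,mask,rows,z,T):
    pts=[];w=[]
    for r in rows:
        n,l,st,_=cv2.connectedComponentsWithStats(mask[r:r+1].astype(np.uint8))
        if n<2: continue
        i=1+np.argmax(st[1:,4]); a,b=st[i,0],st[i,0]+st[i,2]-1
        w.append(st[i,2]); pts.append(atz("wrist",((a+b)/2,r),z,T)[:2])
    pts=np.array(pts);w=np.array(w);ok=abs(w-np.median(w))<5;pts=pts[ok]
    for _ in range(3):
        c=np.polyfit(pts[:,1],pts[:,0],1);e=pts[:,0]-np.polyval(c,pts[:,1]);pts=pts[abs(e)<2*e.std()+1e-5]
    print(name,len(pts),"w",np.median(w),"yaw",np.degrees(np.arctan(-c[0])),"x at y",[(round(y,4),round(np.polyval(c,y),4)) for y in (pts[:,1].min(),pts[:,1].mean(),pts[:,1].max())],"std",e.std())
im=cv2.imread("pics/w_v.png");h=cv2.cvtColor(im,cv2.COLOR_BGR2HSV).astype(int)
m=(h[...,1]>150)&(h[...,0]>12)&(h[...,0]<30); m[:,:285]=0;m[:,342:]=0
print(m[260,280:345].astype(int)); print([ (r,m[r].sum()) for r in (204,208,212,216,220,300,306,310,314)])
fit("tube",m,range(228,300),.096,P["v"])
for n,uv,z in [("+y low",(313,207),.082),("+y top",(313,220),.110),("-y top",(311,311),.110)]: print(n,atz("wrist",uv,z,P["v"]))
im=cv2.imread("pics/w_g.png");h=cv2.cvtColor(im,cv2.COLOR_BGR2HSV).astype(int)
m=(h[...,1]<75)&(h[...,2]>70); m[:,:270]=0;m[:,350:]=0
print(m[230,280:345].astype(int))
fit("gauge",m,list(range(196,272)),.052,P["g"])
for n,uv in [("nogo",(298,141)),("go",(326,337))]: print(n,atz("wrist",uv,.052,P["g"]))
E
```

```text
[0 0 0 0 0 0 0 0 0 1 1 1 1 1 1 1 1 1 1 1 1 1 1 1 1 1 1 1 1 1 1 1 1 1 1 1 1
 1 1 1 1 1 1 1 1 1 1 1 1 1 1 1 1 1 1 0 0 0 0 0 0 0 0 0 0]
[(204, np.int64(0)), (208, np.int64(32)), (212, np.int64(45)), (216, np.int64(46)), (220, np.int64(46)), (300, np.int64(45)), (306, np.int64(42)), (310, np.int64(33)), (314, np.int64(0))]
tube 66 w 46.0 yaw -2.6683220446748614 x at y [(np.float64(-0.2184), np.float64(0.5539)), (np.float64(-0.1943), np.float64(0.555)), (np.float64(-0.1719), np.float64(0.556))] std 9.886450421497581e-05
+y low [ 0.5556 -0.1623  0.082 ]
+y top [ 0.5557 -0.1633  0.11  ]
-y top [ 0.5547 -0.2194  0.11  ]
[0 0 0 0 0 0 0 0 0 0 0 0 1 1 1 1 1 1 1 1 1 1 1 1 1 1 1 1 1 1 1 1 1 1 1 1 1
 1 1 1 1 1 1 1 1 1 1 1 1 0 0 0 0 0 0 0 0 0 0 0 0 0 0 0 0]
gauge 71 w 37.0 yaw 7.8532738080698925 x at y [(np.float64(0.1448), np.float64(0.6113)), (np.float64(0.1706), np.float64(0.6077)), (np.float64(0.1944), np.float64(0.6044))] std 0.00012674458669821747
nogo [0.6009 0.2275 0.052 ]
go [0.6182 0.0956 0.052 ]
```

```bash
python3 - <<'E'
from h import *
np.set_printoptions(precision=4,suppress=True)
o=[180,0,97.85]; g=np.array([.6078,.1706,0])
fingers.gripper_to(.65)
robot.move_to(g+[0,0,.15],o)
robot.line_to(g+[0,0,.055],o,velocity=.12,f_stop=6); 
robot.pause(.4); print(robot.current_tool_pos(),robot.current_eef_rot())
robot.line_to(g+[0,0,.050],o,velocity=.03)
robot.pause(.3); print(robot.current_tool_pos(),robot.current_eef_rot(),robot.current_contact_force())
fingers.gripper_to(0,force=70); print(robot.current_finger_gap(),robot.current_gripper_force(),robot.current_contact_force(),robot.current_tool_pos())
robot.line_to(g+[0,0,.2],velocity=.15); robot.pause(.4)
print(robot.current_tool_pos(),robot.current_eef_rot(),robot.current_contact_force(),robot.current_torque())
cv2.imwrite("pics/held.png",vision.grab_frame("wrist")[:,:,::-1]); print(robot.current_time_s())
E
```

```text
[0.608  0.1706 0.0553] [179.9704  -0.0052  97.8474]
[0.6079 0.1706 0.0501] [179.9874  -0.0016  97.8481] [-0.9175  0.0373 -0.7078]
0.24063892844102275 68.88072967529297 [-1.8799 -0.8032  1.7376] [0.6076 0.1706 0.0504]
[0.6077 0.1706 0.1997] [-179.9718    0.0029   97.8509] [-0.2754 -0.4483 -2.5515] [ 0.0065 -0.0534 -0.0047]
8.3083
```

View pics/held.png

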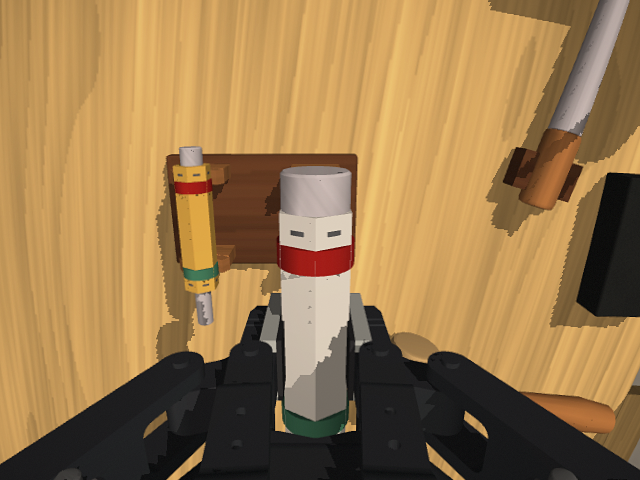

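The held gauge sits centred at column 316 against a principal point of 315, so lateral camera bias is negligible. Next is the approach to the +y mouth.

```bash
cat >> h.py <<'E'
YAW=-2.67
a=np.array([-np.sin(np.radians(YAW)),np.cos(np.radians(YAW)),0]); lat=np.array([a[1],-a[0],0])
C=np.array([.555,-.1943,.0943])+a*0.0314   # on axis at +y mouth (y=-.163), TCP height
O=[180,0,90+YAW]
def at(s,dx=0,dz=0): return C+a*s+lat*dx+np.array([0,0,dz])
def st(tag=""):
    p=robot.current_tool_pos()-C;f=np.array(robot.current_contact_force())
    print(tag,"s %.2f lat %.2f z %.2f mm | F ax %.2f lat %.2f z %.2f | t %.2f"%(*(1e3*np.array([p@a,p@lat,p[2]])),f@a,f@lat,f[2],robot.current_time_s()),"M",np.round(robot.current_torque(),3))
E
python3 - <<'E'
from h import *
robot.move_to(at(.12,dz=.06),O); robot.line_to(at(.088),O,velocity=.12); robot.pause(.4); st("pre")
print(robot.line_to(at(.060),O,velocity=.015,f_stop=3)); st("stop"); robot.pause(.3); st("settled")
E
```

```text
pre s 88.13 lat 0.24 z 0.38 mm | F ax -0.35 lat -0.01 z -2.79 | t 10.32 M [ 0.007 -0.032 -0.034]
False
stop s 60.00 lat -0.08 z -0.05 mm | F ax 0.24 lat 0.57 z -3.05 | t 12.33 M [ 0.041  0.162 -0.033]
settled s 60.03 lat -0.06 z -0.01 mm | F ax -0.57 lat -0.64 z -2.49 | t 12.63 M [ 0.024  0.181 -0.022]
```

```bash
python3 - <<'E'
from h import *
print(robot.line_to(at(.050),O,velocity=.015,f_stop=4)); st("50")
r=robot.line_to(at(.038),O,velocity=.006,f_stop=3.5);print(r); st("stop"); robot.pause(.2); st("settled")
cv2.imwrite("pics/ins.png",cv2.resize(vision.grab_frame("side")[:,:,::-1][150:300,280:480],None,fx=3,fy=3)); 
E
```

```text
False
50 s 49.33 lat -0.06 z 0.01 mm | F ax -0.14 lat -0.33 z -2.24 | t 13.45 M [-0.087  0.227 -0.126]
True
stop s 44.19 lat -0.82 z -0.93 mm | F ax 0.12 lat 2.23 z 1.23 | t 14.62 M [-0.131 -0.297  0.098]
settled s 44.24 lat -0.90 z -1.16 mm | F ax -0.78 lat 2.40 z 2.43 | t 14.82 M [-0.367 -0.52   0.101]
```

View pics/ins.png

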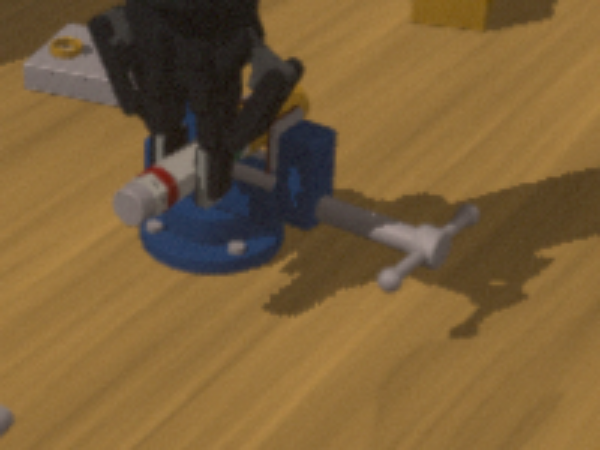

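The gauge is in the bore, but the arm has drifted down and sideways by about 1 mm, so the stop was wall contact. I'll recentre it and then go on.

```bash
python3 - <<'E'
from h import *
robot.line_to(at(.0455),O,velocity=.02); st("a"); robot.pause(.3); st("recentred"); print(robot.current_eef_rot(),O)
r=robot.line_to(at(.040),O,velocity=.01,f_stop=4);print(r); st("stop"); robot.pause(.2); st("settled");print(robot.current_eef_rot())
E
```

```text
a s 46.04 lat -0.96 z -0.70 mm | F ax 0.17 lat -0.14 z -0.56 | t 15.20 M [-0.072 -0.034  0.021]
recentred s 45.84 lat -0.68 z -0.51 mm | F ax 0.10 lat -0.59 z -2.44 | t 15.50 M [0.018 0.099 0.037]
[-1.79906541e+02 -3.13959415e-02  8.73344269e+01] [180, 0, 87.33]
True
stop s 44.11 lat -0.71 z -0.90 mm | F ax -0.86 lat 0.58 z 1.48 | t 15.92 M [-0.128 -0.163  0.041]
settled s 44.14 lat -0.74 z -1.12 mm | F ax -0.80 lat 1.17 z 3.09 | t 16.12 M [-0.309 -0.286  0.063]
[-1.79870932e+02 -1.72852020e-01  8.73967644e+01]
```

```bash
python3 - <<'E'
from h import *
robot.line_to(at(.0465),O,velocity=.02); robot.pause(.4); st("a"); robot.pause(.4); st("b"); 
for s in (.045,.044,.043):
    r=robot.line_to(at(s),O,velocity=.015,f_stop=5); st(f"{s} {r}"); robot.pause(.3); st("settled")
    if r: break
E
```

```text
a s 46.34 lat -0.34 z -0.32 mm | F ax -0.22 lat -0.39 z -2.49 | t 16.82 M [-0.04   0.032  0.093]
b s 46.38 lat -0.15 z -0.09 mm | F ax 0.17 lat -1.20 z -2.00 | t 17.23 M [ 0.036  0.14  -0.009]
0.045 False s 44.73 lat -0.10 z -0.03 mm | F ax -0.07 lat -0.90 z -2.52 | t 17.48 M [-0.066  0.122 -0.025]
settled s 44.85 lat -0.09 z -0.02 mm | F ax -0.50 lat -0.22 z -0.97 | t 17.77 M [-0.033  0.137 -0.02 ]
0.044 False s 44.06 lat -0.11 z -0.07 mm | F ax 0.36 lat -1.61 z -1.05 | t 18.02 M [-0.024  0.218 -0.048]
settled s 44.08 lat -0.09 z -0.05 mm | F ax -1.00 lat -0.99 z -2.48 | t 18.32 M [ 0.066  0.183 -0.084]
0.043 False s 43.97 lat -0.12 z -0.06 mm | F ax 1.69 lat -1.76 z -2.46 | t 18.57 M [ 0.4    0.243 -0.107]
settled s 43.94 lat -0.09 z -0.07 mm | F ax 3.66 lat -1.29 z -1.89 | t 18.88 M [ 0.772  0.239 -0.025]
```

The shoulder met the tube at s = 44.0 with a 3.7 N axial reaction. I'll draw it out and carry it over to the −y mouth.

```bash
python3 - <<'E'
from h import *
robot.line_to(at(.0427),O,velocity=.015); robot.pause(.2); st("home")
robot.line_to(at(.055),O,velocity=.03); robot.pause(.3); st("back")
robot.line_to(at(.092),O,velocity=.06); st("out")
robot.line_to(at(.092,dz=.07),O,velocity=.15); robot.line_to(at(-.14,dz=.07),O,velocity=.2)
robot.line_to(at(-.135),O,velocity=.12); robot.pause(.5); st("-y")
robot.line_to(at(-.122),O,velocity=.03); robot.pause(.5); st("-y near")
print(robot.current_eef_rot())
cv2.imwrite("pics/ng.png",vision.grab_frame("wrist")[:,:,::-1]); 
E
```

```text
home s 43.90 lat -0.10 z -0.09 mm | F ax 5.56 lat -1.37 z -1.14 | t 19.32 M [ 0.974  0.353 -0.008]
back s 54.88 lat -0.01 z 0.02 mm | F ax 0.03 lat -0.86 z -1.74 | t 20.18 M [-0.067  0.322 -0.081]
out s 91.72 lat 0.14 z 0.10 mm | F ax -0.45 lat -0.47 z -2.11 | t 20.95 M [ 0.01  -0.006 -0.046]
-y s -135.04 lat 0.04 z 0.15 mm | F ax 0.43 lat 0.18 z -3.25 | t 24.11 M [0.02  0.057 0.008]
-y near s -122.11 lat -0.05 z -0.05 mm | F ax 0.44 lat 0.46 z -2.90 | t 25.19 M [0.033 0.046 0.029]
[-1.79995556e+02  1.72886661e-04  8.73213983e+01]
```

View pics/ng.png

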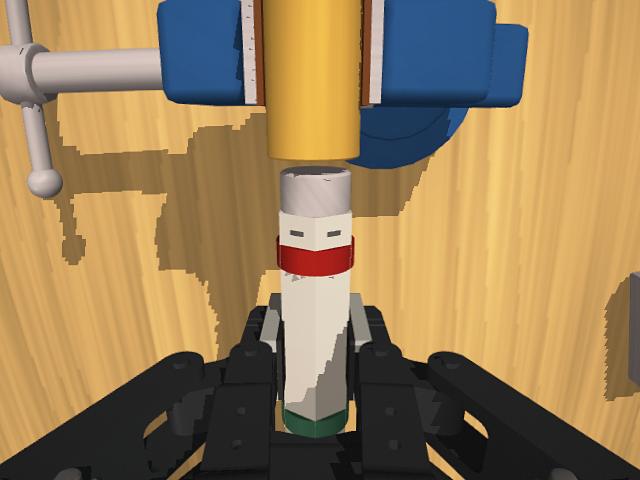

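The no-go plug (columns 281–351) sits just short of the tube (columns 266–360), so the tube seems a little to the left. I'll measure it.

```bash
python3 - <<'E'
import cv2,numpy as np
im=cv2.imread("pics/ng.png");h=cv2.cvtColor(im,cv2.COLOR_BGR2HSV).astype(int)
for r in (20,60,100,115,130,145): 
    m=(h[r,:,1]>130)&(h[r,:,0]>14)&(h[r,:,0]<30); c=np.where(m[255:372])[0]+255; print(r,c.min(),c.max(),(c.min()+c.max())/2,len(c))
for r in (185,195,205,225,285,300,350,400):
    m=(h[r,:,1]<75)&(h[r,:,2]>60); 
    c=315
    L=315
    while m[L-1]: L-=1
    Rr=315
    while m[Rr+1]: Rr+=1
    print(r,L,Rr,(L+Rr)/2)
print(h[130,255:285].tolist()[::3],h[130,345:372].tolist()[::3])
E
```

```text
20 263 362 312.5 100
60 264 361 312.5 98
100 265 360 312.5 96
115 255 359 307.0 105
130 255 359 307.0 105
145 255 358 306.5 104
185 280 350 315.0
195 281 350 315.5
205 281 349 315.0
225 279 351 315.0
285 281 349 315.0
300 269 361 315.0
350 284 346 315.0
400 284 346 315.0
[[18, 136, 137], [18, 136, 137], [18, 137, 138], [18, 136, 137], [19, 180, 125], [19, 178, 149], [19, 176, 167], [19, 179, 178], [19, 177, 189], [19, 176, 199]] [[19, 175, 220], [19, 174, 209], [19, 177, 202], [19, 176, 187], [19, 176, 172], [109, 78, 78], [106, 176, 90], [106, 170, 90], [107, 170, 90]]
```

The tube is parallel but 2.6 px (0.75 mm) to −x. I'll shift by that and offer the no-go end under force regulation.

```bash
cat > push.py <<'E'
from h import *
DX=-.00075
def fax(n=4):
    v=[]
    for _ in range(n): v.append(-np.array(robot.current_contact_force())@a); robot.pause(.02)
    return np.mean(v)
robot.line_to(at(-.1220,DX),O,velocity=.01); robot.pause(.5); st("near"); b=fax(10); print("base",b)
s=-.1200; robot.line_to(at(s,DX),O,velocity=.015); robot.pause(.3); st(); log=[];hold=0
for i in range(60):
    f=fax()-b; t=robot.current_time_s()
    log.append((round(t,2),round(s*1e3,2),round(f,1)))
    if 5.8<f<9: hold=hold or t
    else: hold=0
    if hold and t-hold>2: break
    if f>11: s-=.001
    elif f<1.5: s+=.0004
    elif f<6.8: s+=.00015
    elif f>8.2: s-=.00015
    else: continue
    if s>-.1135: break
    robot.line_to(at(s,DX),O,velocity=.01)
st("end"); print(*log)
E
python3 push.py
```

```text
near s -122.00 lat -0.74 z 0.01 mm | F ax 0.67 lat -0.24 z -2.68 | t 25.99 M [-0.007  0.001  0.015]
base -0.0083349065500328
 s -120.06 lat -0.76 z -0.00 mm | F ax -1.53 lat 0.28 z -2.21 | t 26.74 M [ 0.046 -0.042  0.01 ]
end s -117.35 lat -0.83 z 0.33 mm | F ax -7.01 lat 0.97 z -2.56 | t 33.14 M [-1.44  -0.087 -0.064]
(26.81, -120.0, np.float64(0.6)) (27.12, -119.6, np.float64(-0.1)) (27.44, -119.2, np.float64(0.2)) (27.76, -118.8, np.float64(-0.3)) (28.07, -118.4, np.float64(0.3)) (28.39, -118.0, np.float64(0.2)) (28.71, -117.6, np.float64(0.3)) (29.02, -117.2, np.float64(1.4)) (29.34, -116.8, np.float64(3.0)) (29.66, -116.65, np.float64(3.8)) (29.98, -116.5, np.float64(5.4)) (30.29, -116.35, np.float64(5.2)) (30.61, -116.2, np.float64(5.5)) (30.93, -116.05, np.float64(5.8)) (31.24, -115.9, np.float64(5.8)) (31.56, -115.75, np.float64(6.2)) (31.88, -115.6, np.float64(6.5)) (32.19, -115.45, np.float64(6.4)) (32.51, -115.3, np.float64(6.5)) (32.83, -115.15, np.float64(6.4)) (33.14, -115.0, np.float64(6.9))
```

```bash
python3 - <<'E'
from h import *
for i in range(6):
    v=[]
    for _ in range(10): v.append(-np.array(robot.current_contact_force())@a); robot.pause(.02)
    p=robot.current_tool_pos()-C; print(round(np.mean(v),2),np.round(1e3*np.array([p@a,p@lat,p[2]]),2),robot.current_eef_rot())
robot.line_to(at(-.122,0),O,velocity=.03); robot.pause(.5); st("back")
im=vision.grab_frame("wrist")[:,:,::-1]; cv2.imwrite("pics/ng2.png",im); o=cv2.imread("pics/ng.png")
for n,(r0,r1,c0,c1) in dict(tube=(60,200,255,375),jaw=(20,120,150,262),plug=(165,280,270,360)).items():
    t=o[r0:r1,c0:c1]; S=im[r0-15:r1+15,c0-15:c1+15]; m=cv2.matchTemplate(S,t,cv2.TM_CCOEFF_NORMED); print(n,cv2.minMaxLoc(m)[3],m.max())
for I in (o,im):
    hs=cv2.cvtColor(np.ascontiguousarray(I),cv2.COLOR_BGR2HSV)[:,:,1][:,305:320].mean(1); print(np.round(hs[145:175]).astype(int))
E
```

```text
7.22 [-117.36   -0.85    0.31] [179.95365739   0.18638374  87.24406038]
6.87 [-117.35   -0.84    0.33] [179.9523334    0.18698933  87.24837896]
6.77 [-117.33   -0.82    0.33] [179.95175021   0.18702042  87.25028364]
6.67 [-117.32   -0.83    0.3 ] [179.95446851   0.18528435  87.25023731]
6.82 [-117.35   -0.82    0.33] [179.95153254   0.18907582  87.24697741]
6.85 [-117.35   -0.82    0.33] [179.95087608   0.18815051  87.24751296]
back s -121.95 lat -0.00 z 0.01 mm | F ax -0.36 lat -0.30 z -1.55 | t 35.02 M [0.067 0.028 0.003]
tube (15, 15) 0.99666363
jaw (15, 15) 0.99415505
plug (15, 15) 0.9975475
[172 172 172 172 172 172 173 172 172 172 173 173 172 172 175 178 169 139
 136 138 131  46  20  24  25  26  26  25  25  26]
[172 172 172 173 172 172 172 172 172 172 172 172 172 173 172 177 179 149
 137 138 131  45  20  24  25  25  26  26  26  26]
```

There was a steady push of about 6.8 N for well over a second, with no entry and the tube not shifted. The gauge goes back to its slot.

```bash
python3 - <<'E'
from h import *
np.set_printoptions(precision=4,suppress=True)
o=[180,0,97.85]; g=np.array([.6077,.1706,0])
robot.line_to(at(-.14),O,velocity=.06)
robot.line_to(at(-.14,dz=.09),O,velocity=.15); robot.line_to(at(.10,dz=.09),O,velocity=.2)
robot.move_to(g+[0,0,.18],o); robot.line_to(g+[0,0,.062],o,velocity=.12); robot.pause(.5)
print(robot.current_tool_pos(),robot.current_eef_rot(),robot.current_contact_force())
print(robot.line_to(g+[0,0,.0503],o,velocity=.02,f_stop=6)); robot.pause(.3)
print(robot.current_tool_pos(),robot.current_contact_force())
fingers.gripper_to(.6); robot.pause(.2); print(robot.current_contact_force(),robot.current_time_s())
robot.line_to(g+[0,0,.17],o,velocity=.1); robot.move_to([.6095,.17,.17],[180,0,90]); robot.pause(.5)
cv2.imwrite("pics/end.png",vision.grab_frame("wrist")[:,:,::-1])
E
```

```text
[0.6077 0.1706 0.0621] [179.9954  -0.0007  97.8502] [ 0.3946 -0.067  -1.9491]
False
[0.6075 0.1705 0.0503] [-2.5457 -1.0482  0.2668]
[-0.4985  0.6584 -0.9816] 41.8333
```

View pics/end.png

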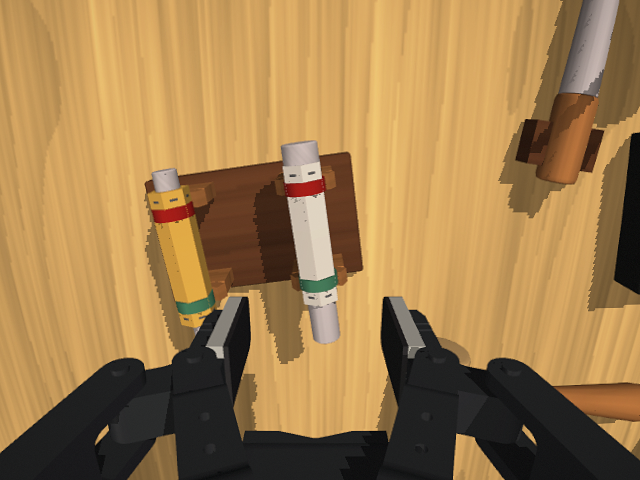

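The gauge is back in its slot as at the start (no-go end at (300,150), go tip at (325,338)), and the small gauge is undisturbed.

```bash
python3 -c "
from h import *
print(workorder.close_job(),robot.current_time_s())"
```

```text
the job is handed in; nothing more can be done
the job is handed in; nothing more can be done
```

The job is handed in: the go end slid fully home in the bore, the no-go end did not enter under a steady push of about 6.8 N, the tube did not shift measurably, and the gauge is back in its slot with the smaller gauge untouched.

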